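# Clear and hold the toolbox lid at sixty degrees

## Robot

A 6-joint arm with a two-finger parallel gripper is mounted at the origin on the work surface. World frame = base frame: x ahead of the robot, y to its left, z up, the work surface at z = 0. Lengths are in mm, angles in rad, forces in N, time in s.
With the tool pointing down it reaches from about 350 to 875 mm from the base axis. Payload 4.2 kg.
Tool frame: the origin (TCP) lies midway between the tips of the shut fingers; the grasp point (between the pads) lies 19 mm behind it (arm.tcp_to_grasp is the distance from the TCP to the grasp point, in mm); z points along the fingers, y is the line along which they close (so a half turn about z gives the same grasp; the last joint's range is limited). The gripper opens to 85 mm and grips with 20 to 120 N. Pads are 22 mm wide; open, the fingers measure 114 mm over their backs; the gripper's body (76 mm by 85 mm) begins 54 mm behind the grasp point. The pads swing forward as they close: fully open they stand 13 mm farther back than shut.
Start: joints at [-0.935, 0.385, 0.008, 0, -1.194, -0.259], TCP at [229.98, -581.127, 231.312] pointing down, gripper open.
Joint ranges: [-3.14, 3.14], [-1.21, 2.06], [-1.07, 1.41], [-3.16, 2.05], [-2.99, -0.16], [-3.1, 3.1]. Speed limits (rad/s): [2.79, 2.79, 3.14, 3.14, 3.14, 3.14].

## Interface

Orientations are given as a unit quaternion [x, y, z, w].
In Python, from bench import arm, get_image gives the robot as it stands.
- The arm moves only by the tool drive_tool, never from a script. Its argument "deltas" is a list of rows, each a list of 2 entries, a list of its own where there are three numbers: the shift along the tool's x, y, z in cm, then the turn, a rotation vector about the tool's x, y, z in degrees. In form: [[[x, y, z], [ax, ay, az]], ...]. A call has 1 to 12 rows; each row shifts and turns the commanded pose from where the row before left it, along the tool's axes as they then stand; what a row does not reach is not made up. A row lasts 1/10 s, in which the tool goes at most 50 mm and 8.59 degrees, less where a joint would pass 70% of its speed; a pose out of reach is approached as far as the arm can. A call with a gripper value outside its range is refused whole. "claw" is the finger opening in cm, from 0 to 8.54, set as the call begins (left out, the last holds). The fingers move at their own pace and stop on an object; the grip force is fixed at half the most. Time passes only in rows, so rows that do not move let the fingers close. It gives the time, the measured TCP pose, the force, the opening and the grip force at its end, in the units of the state.
- arm.read_state(): the state, without advancing time (a new reading comes with each control period).
- get_image(name): name is "side" or "top" or "wrist"; returns a dict with "img" (480x640x3 uint8, red, green, blue), "fx", "fy", "cx", "cy" (pixels), "eye" and "orientation" of the camera in the world; the wrist camera has in their place "mount" (4x4, takes a point from camera to tool coordinates, whose origin is the TCP and whose axes are the flange's). Camera axes: x right, y down, z forward; pixel columns grow to the right and rows downward; lengths in mm; the calibration is good to about 2 mm. The wrist camera is an equidistant fisheye: a pixel r from the principal point sees the ray r / f radians off the axis. A picture is of the moment at which its call begins: read the wrist's pose just before it. There is no depth.
- arm.job_done(): hands the job in; it is judged then, once.
The state is a dict: "clock": time; "joints": joint angles; "joint_vel": joint speeds; "joint_efforts": joint torques, N m; "position": TCP position; "ee_rot": TCP orientation; "contact_force": force on the tool from outside, world axes, zero at the start; "wrist_torque": the same for the moment, N m; "gripper_width": finger opening in mm; "grasp_force": force on a finger pad.
Only numpy, scipy, OpenCV 4.12 (cv2) and the standard library are available. Lean on these libraries where they do the work, as an engineer would, in place of code of your own. Each camera call takes 0.05 s, during which the arm holds its last target. There are 200 camera calls.

## Task

The toolbox has lost its lid stay. Take the mallet off the closed lid and lay it gently on the rubber mat without dropping it, then raise the lid to 60 degrees from closed and keep it there, so that a new stay can be fitted at that angle: finish while still holding the lid in the gripper, as it falls shut when let go. Leave the other things on the bench where they are.

Things in the scene. Friction and masses are not known exactly. Their poses are not given: they have to be found in the camera images.
- toolbox: Red sheet-steel toolbox fixed to the bench, 200 (x) by 320 (y) by 120 mm tall, on the left or the right of the work area. Origin: centre of its underside; x points from its front (the robot's side) to its hinge side, z up. The lid rests on its top.
- lid (a joint): Lid angle in rad: 0 closed (start), grows as it opens, 1.9 at most. The hinge runs along the toolbox's y at its far upper edge (100 mm along +x, 120 mm up from its origin); opening swings the front edge up and away from the robot. The lid weighs 0.4 to 0.8 kg, with almost no hinge friction and no stay: it falls shut from any angle below about 80 degrees.
- lid_hinge (a point): Point at the middle of the hinge line, on the lid's underside. Its axes are the lid's: y along the hinge, -x from the hinge to the front edge, z out of the lid's top face. The lid is 6 mm thick and 204 mm deep.
- lid_pull (a point): Middle of the pull's bar: round steel, 10 mm thick, 80 mm long along the lid's y, on two end legs near the lid's front edge. Its axis is 36 mm above the lid's top face (42 mm along z and 170 mm along -x from lid_hinge); free gap under it 31 mm. Axes as the lid's.
- mallet: Loose wooden mallet lying level on the closed lid, behind the pull; 0.22 to 0.42 kg. Head: block 56 (x) by 94 (y) by 50 mm (z). Handle: round, 20 mm thick, along +x at mid-height (25 mm up), from 28 to 198 mm off the origin, its last 12 mm 24 mm thick. Origin: centre of the head's underside; centre of mass 16 mm along +x. It rests level on its head alone.
- mat: Flat black rubber bench mat, 200 (x) by 260 (y) by 6 mm, fixed on the bench on the other side from the toolbox. Origin: centre of its underside, z up.
- rivet_jar: Bystander: glass jar, 68 mm across, 100 mm tall, beyond the work area. Origin: centre of its underside.
- finial: Bystander: turned copper roof finial, 68 mm across the foot, 150 mm tall, beyond the work area. Origin: centre of its underside.
- shingles: Bystander: stack of copper shingles, about 74 by 93 by 20 mm, beyond the work area. Origin: centre of its underside.

How it is judged (in metres and radians):
On the way:
1. the mallet lies on the mat, let go and at rest, with the lid still down (contact force between mallet and mat above 0.5 N and x of mallet in the frame of mat between -0.1 and 0.1 m and y of mallet in the frame of mat between -0.13 and 0.13 m and linear speed of mallet below 0.05 m/s and contact force between mallet and the arm below 0.1 N and contact force between mallet and the fingers below 0.1 N and value of joint lid below 0.15 rad), for 0.2 s.
At the end, for the whole second after the job is handed in: The lid stands still at 60 degrees, within 5 degrees, held by the gripper's fingers and by nothing else (the mallet does not prop it); the mallet rests on the mat with the centre of its head within the mat's outline (value of joint lid between 0.96 and 1.134 rad and velocity of joint lid between -0.1 and 0.1 rad/s and contact force between lid and the fingers above 0.5 N and contact force between lid and mallet below 0.1 N and contact force between mallet and mat above 0.5 N and x of mallet in the frame of mat between -0.1 and 0.1 m and y of mallet in the frame of mat between -0.13 and 0.13 m and linear speed of mallet below 0.05 m/s); the arm keeps its last pose, push and grip.
It fails at once if the lid is raised with the mallet still on it (value of joint lid above 0.2 rad and contact force between lid and mallet above 0.3 N).
It fails at once if the mallet is dropped or thrown (moves faster than 0.7 m/s with no finger on it) (linear speed of mallet above 0.7 m/s and contact force between mallet and the fingers below 0.05 N).
It fails at once if a bystander is moved more than 30 mm (distance of any of rivet_jar, finial, shingles from where it was at the start of the episode above 0.03 m).
It also fails if it takes over 59 s, if anything falls off the work surface, if the arm or the gripper's body presses on something with over 40 N, if the wrist force passes 120 N, or if a joint passes its speed limit or range.

## Working session

There is one attempt and no reset: what is moved stays moved. The work goes in short steps, Python scripts to look and compute and a tool call to move; the robot and the scene stay as the last step left them, time stands still between calls to the robot, and variables do not carry over. Pictures are saved under pics/ and viewed, at most 10 in all, crops included, and the job is handed in when it is done.

Besides the shell and the picture viewer there is one more tool, called after "Request:" as name(argument=value, ...) on one line, values as JSON. drive_tool: Moves the arm, as the interface text tells. Its arguments: {"type":"object","properties":{"deltas":{"type":"array"},"claw":{"type":"number"}},"required":["deltas"]}

```bash
mkdir -p pics; python3 - <<'E'
from bench import arm,get_image
import cv2,numpy as np
s=arm.read_state();print(s)
for n in ("top","side"):
    d=get_image(n);cv2.imwrite(f"pics/{n}0.png",d["img"][:,:,::-1]);print(n,{k:v for k,v in d.items() if k!="img"})
E
```

```text
{'clock': 0.0, 'joints': array([-9.35415806e-01,  3.85541568e-01,  6.62255289e-03, -5.06381213e-04,
       -1.19401364e+00, -2.58589140e-01]), 'joint_vel': array([ 1.04292038e-03,  1.09862682e-03,  8.73485864e-04, -6.01608838e-04,
        2.85291313e-06, -1.22258432e-03]), 'joint_efforts': array([-1.17110434e-03, -3.92290378e+01,  1.88405943e+01,  4.18639541e+00,
       -4.63896737e-03,  3.46526605e-06]), 'position': array([ 229.75531862, -580.60123208,  230.22826585]), 'ee_rot': array([-1.87191345e-01,  9.82322861e-01,  1.06494113e-03, -2.49501190e-04]), 'contact_force': array([-0.53189034, -0.07819027, -0.47152879]), 'wrist_torque': array([-0.06574663,  0.02410242,  0.02265401]), 'grasp_force': 0.0, 'gripper_width': 85.39156033745064}
top {'fx': 523.9132460496273, 'fy': 523.9132460496273, 'cx': 310.97065262830915, 'cy': 234.3174934035899, 'eye': array([ 563.83160562,  -50.12082462, 1221.53958268]), 'orientation': array([ 0.70724813, -0.70653796,  0.0210617 , -0.01267273])}
side {'fx': 435.221438549484, 'fy': 435.221438549484, 'cx': 319.6133424436131, 'cy': 247.081145715963, 'eye': array([217.50009133, 491.39004006, 751.70003483]), 'orientation': array([-0.27365265,  0.87659654, -0.37460723,  0.12791461])}
```

View pics/top0.png

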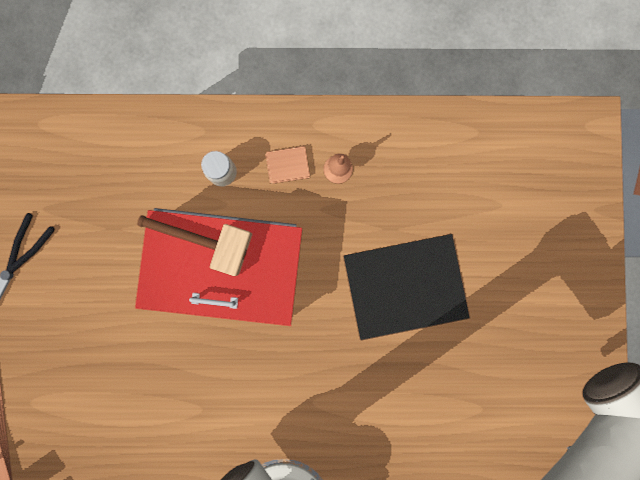

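View pics/side0.png

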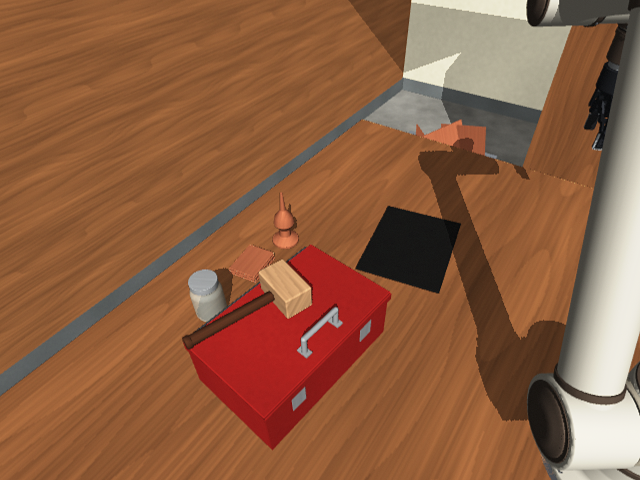

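The top view shows the toolbox on the left: lid corners about (149,209), (301,226), (291,325), (137,308), and the pull at (191–238, ~300). The mallet head is at about (230,250) with its handle running to (140,220). The mat has corners (345,256), (452,235), (469,317), (361,339). I'll enlarge it to read these more precisely.

```bash
cat > h.py <<'E'
import numpy as np
from scipy.spatial.transform import Rotation as R
C=dict(f=523.9132460496273,cx=310.97065262830915,cy=234.3174934035899,eye=np.array([563.83160562,-50.12082462,1221.53958268]),R=R.from_quat([0.70724813,-0.70653796,0.0210617,-0.01267273]).as_matrix())
S=dict(f=435.221438549484,cx=319.6133424436131,cy=247.081145715963,eye=np.array([217.50009133,491.39004006,751.70003483]),R=R.from_quat([-0.27365265,0.87659654,-0.37460723,0.12791461]).as_matrix())
def at_z(u,v,z,c=C):
    d=c["R"]@np.array([(u-c["cx"])/c["f"],(v-c["cy"])/c["f"],1]); return c["eye"]+d*(z-c["eye"][2])/d[2]
def proj(p,c=C):
    q=c["R"].T@(np.asarray(p,float)-c["eye"]); return c["f"]*q[:2]/q[2]+[c["cx"],c["cy"]]
E
python3 - <<'E'
import cv2
from h import *
im=cv2.imread("pics/top0.png")
cv2.imwrite("pics/crop0.png",cv2.resize(im[200:335,125:315],None,fx=4,fy=4,interpolation=cv2.INTER_CUBIC))
for n,z,P in [("lid",126,[(149,209),(301,226),(291,325),(137,308)]),("mat",6,[(345,256),(452,235),(469,317),(361,339)])]:
    for p in P: print(n,at_z(*p,z).round())
E
```

```text
lid [669. 276. 126.]
lid [634. -42. 126.]
lid [428. -22. 126.]
lid [463. 297. 126.]
mat [ 572. -144.    6.]
mat [ 621. -393.    6.]
mat [ 431. -430.    6.]
mat [ 381. -180.    6.]
```

View pics/crop0.png

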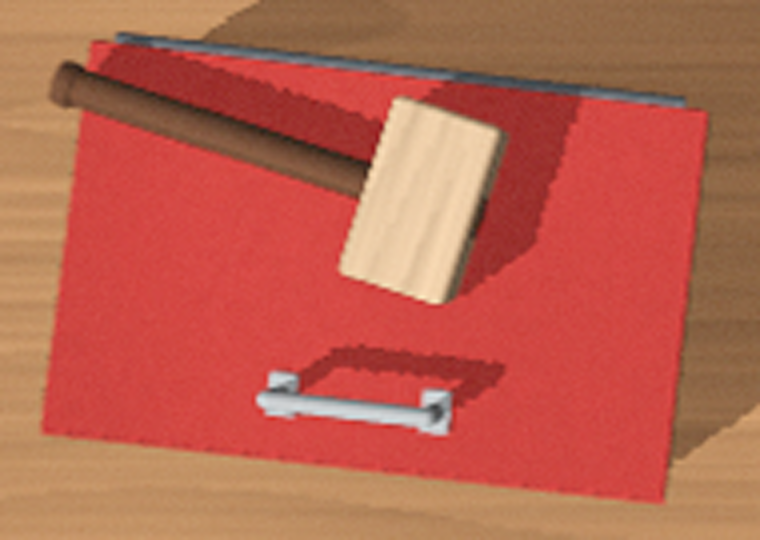

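The enlarged crop gives the following readings.
- Lid corners: (92,42), (707,110), (664,502), (43,433)
- Pull bar: (260,400)–(437,413)
- Head top: (397,96), (500,130), (440,303), (340,270)
- Handle end: (66,85)

```bash
cat >> h.py <<'E'
def go(s,p,Rt,half=True):
    """total tool-frame translation (cm) & rotvec (deg) from state to pose"""
    Rc=R.from_quat(s["ee_rot"]); 
    c=[Rt,Rt*R.from_rotvec([0,0,np.pi])]
    r=min(((Rc.inv()*x).as_rotvec(degrees=True) for x in c),key=np.linalg.norm)
    d=np.array(p)-s["position"]
    return (Rc.inv().apply(d)/10).round(2), r.round(1)
def down(yaw): # tool z down, tool y (closing) along world yaw
    y=np.array([np.cos(yaw),np.sin(yaw),0]);z=np.array([0,0,-1.]);return R.from_matrix(np.c_[np.cross(y,z),y,z])
E
python3 - <<'E'
from h import *
from bench import arm
cp=lambda x,y,z:at_z((x+.5)/4-.5+125,(y+.5)/4-.5+200,z)
L=[cp(*p,126) for p in [(92,42),(707,110),(664,502),(43,433)]]
print(np.round(L))
yl=(L[0]-L[1]+L[3]-L[2]);yaw=np.arctan2(-yl[0],yl[1]);print("yaw",np.degrees(yaw), np.linalg.norm(L[0]-L[1]),np.linalg.norm(L[0]-L[3]))
yaw2=np.arctan2(*( (L[0]-L[3]+L[1]-L[2])[[1,0]]));print(np.degrees(yaw2))
c=np.mean(L,0);print("lid centre",c)
b=[cp(260,400,162),cp(437,413,162)];print("bar",b,np.mean(b,0))
ex=np.array([np.cos(yaw),np.sin(yaw),0]);h=c+102*ex;h[2]=120;print("hinge",h,"pull pred",h-170*ex+[0,0,42])
H=[cp(*p,176) for p in [(397,96),(500,130),(440,303),(340,270)]];hc=np.mean(H,0);e=cp(66,85,151)
print("head",hc,np.linalg.norm(H[0]-H[1]),np.linalg.norm(H[0]-H[3]),"hend",e,np.linalg.norm((e-hc)[:2]))
v=e-hc;print("handle yaw",np.degrees(np.arctan2(v[1],v[0])), [np.degrees(np.arctan2(*(a[[1,0]]))) for a in (H[0]-H[1],H[3]-H[2],H[0]-H[3])])
# side check
print(proj(hc,S),proj(e,S),proj(np.mean(b,0),S))
u=v.copy();u[2]=0;u/=np.linalg.norm(u);g=hc+42*u;g[2]=151
s=arm.read_state();Rt=down(np.arctan2(u[0],-u[1]))
print("grasp",g,go(s,g+[0,0,150-19],Rt))
E
```

```text
[[666. 278. 126.]
 [631. -43. 126.]
 [427. -21. 126.]
 [463. 301. 126.]]
yaw -6.288844754451033 323.33111201837085 204.40524057850115
-6.185496178627262
lid centre [547.02541029 128.74263018 126.        ]
bar [array([482.87540336, 180.82559134, 162.        ]), array([476.3616077 ,  92.09929182, 162.        ])] [479.61850553 136.46244158 162.        ]
hinge [648.41160504 117.56946969 120.        ] pull pred [479.4346138  136.19140383 162.        ]
head [583.25069949  99.83142297 176.        ] 54.14874475500473 90.94654545120976 hend [641.9707451  283.79892147 151.        ] 193.11158500545156
handle yaw 72.29758964433393 [np.float64(71.79137752756108), np.float64(71.81461071905912), np.float64(-17.613737095002325)]
[284.80436464 277.66638597] [188.42665692 341.4575857 ] [320.42690758 322.51999769]
grasp [596.02177128 139.84266795 151.        ] (array([-60.56,  53.54,  -5.07]), array([  0.1,   0. , -50.7]))
```

The geometry agrees between readings: head at (583,100), handle yaw 72°, pull at (479.5,136). I'll move over the handle.

Request:
drive_tool(deltas=[[[-3,2.65,-0.6],[0,0,0]],[[-3,2.65,-0.6],[0,0,0]],[[-3,2.65,-0.6],[0,0,0]],[[-3,2.65,-0.6],[0,0,0]],[[-3,2.65,-0.6],[0,0,0]],[[-3,2.65,-0.6],[0,0,0]],[[-3,2.65,-0.6],[0,0,0]],[[-3,2.65,-0.6],[0,0,0]],[[-3,2.65,-0.6],[0,0,0]],[[-3,2.65,0],[0,0,0]],[[-3,2.65,0],[0,0,0]],[[-3,2.65,0],[0,0,0]]], claw=8.5)

```text
clock: 1.3
position: [447.9, -151.3, 285.2]
ee_rot: [-0.187, 0.982, 0.0, -0.0]
contact_force: [1.0, -0.8, -0.1]
gripper_width: 85.3
grasp_force: 0.0
```

Request:
drive_tool(deltas=[[[0,0,0],[0,0,-7.25]],[[0,0,0],[0,0,-7.25]],[[0,0,0],[0,0,-7.25]],[[0,0,0],[0,0,-7.25]],[[0,0,0],[0,0,-7.25]],[[0,0,0],[0,0,-7.25]],[[0,0,0],[0,0,-7.25]],[[0,0,0],[0,0,0]],[[0,0,0],[0,0,0]]])

```text
clock: 2.2
position: [447.5, -152.9, 285.0]
ee_rot: [-0.589, 0.808, 0.0, -0.0]
contact_force: [-0.7, 0.6, -0.0]
gripper_width: 84.8
grasp_force: 0.0
```

```bash
cat > g.py <<'E'
import sys
from h import *
from bench import arm
s=arm.read_state()
p=list(map(float,sys.argv[1:4]));print(s["clock"],s["position"].round(1),s["joints"].round(2),go(s,p,down(np.radians(float(sys.argv[4])))))
E
python3 g.py 596 140 240 -18
```

```text
2.2 [ 447.5 -152.9  285. ] [ 0.02  0.08 -0.26 -0.   -1.23 -0.33] (array([-32.43,  -5.18,   4.5 ]), array([ 0. , -0. ,  0.2]))
```

Request:
drive_tool(deltas=[[[-3.24,-0.52,0],[0,0,0]],[[-3.24,-0.52,0],[0,0,0]],[[-3.24,-0.52,0],[0,0,0]],[[-3.24,-0.52,0],[0,0,0]],[[-3.24,-0.52,0],[0,0,0]],[[-3.24,-0.52,0],[0,0,0]],[[-3.24,-0.52,0],[0,0,0]],[[-3.24,-0.52,0],[0,0,0]],[[-3.24,-0.52,0],[0,0,0]],[[-3.24,-0.52,0],[0,0,0]],[[0,0,0],[0,0,0]],[[0,0,0],[0,0,0]]])

```text
clock: 3.4
position: [595.4, 140.4, 284.4]
ee_rot: [-0.59, 0.807, 0.0, -0.001]
contact_force: [-0.1, -0.7, -0.5]
gripper_width: 84.8
grasp_force: 0.0
```

```bash
python3 g.py 596 140 133 -18; python3 - <<'E'
from bench import get_image
import cv2
cv2.imwrite("pics/w1.png",get_image("wrist")["img"][:,:,::-1])
E
```

```text
3.4 [595.4 140.4 284.4] [ 0.5   0.33  0.06 -0.   -1.3  -0.8 ] (array([ 0.  , -0.09, 15.14]), array([ 0.1, -0.1,  0.3]))
```

View pics/w1.png

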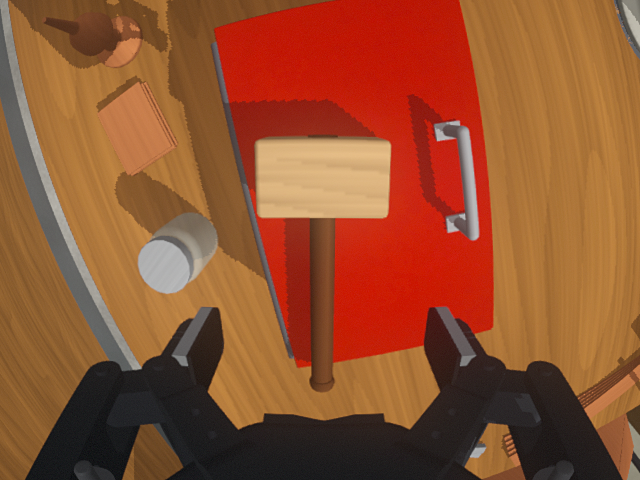

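The wrist view shows the handle (column ≈322) centred between the fingers (≈215 and 433). The head lies ahead at about (322,178). I'll descend and grip.

Request:
drive_tool(deltas=[[[0,-0.1,2],[0,0,0]],[[0,0,2],[0,0,0]],[[0,0,2],[0,0,0]],[[0,0,2],[0,0,0]],[[0,0,2],[0,0,0]],[[0,0,2],[0,0,0]],[[0,0,1.5],[0,0,0]],[[0,0,1],[0,0,0]],[[0,0,0.4],[0,0,0]],[[0,0,0],[0,0,0]],[[0,0,0],[0,0,0]]])

```text
clock: 4.55
position: [597.0, 139.6, 137.3]
ee_rot: [-0.59, 0.807, -0.0, 0.001]
contact_force: [-0.4, 0.2, 1.1]
gripper_width: 85.0
grasp_force: 0.0
```

Request:
drive_tool(deltas=[[[0,0,0],[0,0,0]],[[0,0,0],[0,0,0]],[[0,0,0],[0,0,0]],[[0,0,0],[0,0,0]],[[0,0,0],[0,0,0]],[[0,0,0],[0,0,0]],[[0,0,0],[0,0,0]],[[0,0,0],[0,0,0]],[[0,0,0],[0,0,0]],[[0,0,0],[0,0,0]],[[0,0,0],[0,0,0]]], claw=0.5)

```text
clock: 5.65
position: [596.6, 139.9, 136.7]
ee_rot: [-0.59, 0.807, -0.0, 0.0]
contact_force: [-1.4, 1.4, 4.6]
gripper_width: 17.6
grasp_force: 58.6
```

Request:
drive_tool(deltas=[[[0,0,-0.3],[0,0,0]],[[0,0,-0.5],[0,0,0]],[[0,0,-0.5],[0,0,0]],[[0,0,-0.7],[0,0,0]],[[0,0,-1],[0,0,0]],[[0,0,-1],[0,0,0]],[[0,0,-1],[0,0,0]],[[0,0,0],[0,0,0]],[[0,0,0],[0,0,0]]])

```text
clock: 6.55
position: [596.4, 139.8, 186.7]
ee_rot: [-0.59, 0.807, 0.0, 0.0]
contact_force: [-0.2, 0.4, -3.9]
gripper_width: 17.4
grasp_force: 58.6
```

```bash
python3 g.py 500 -230 240 -18; python3 - <<'E'
from bench import get_image
import cv2,numpy as np
a=get_image("wrist")["img"][:,:,::-1];b=cv2.resize(get_image("side")["img"][200:400,140:400,::-1],None,fx=1.5,fy=1.5)
a=cv2.resize(a,(400,300));cv2.imwrite("pics/w2.png",np.hstack([a,b]))
E
```

```text
6.55 [596.4 139.8 186.7] [ 0.49  0.4  -0.09 -0.   -1.08 -0.8 ] (array([38.16, -2.04, -5.36]), array([-0. ,  0. ,  0.3]))
```

View pics/w2.png

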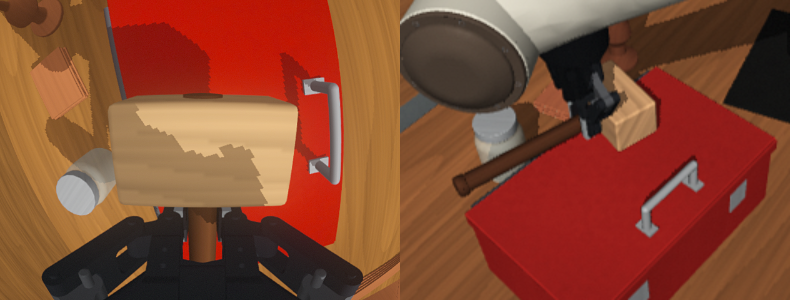

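The mallet is held level about 50 mm above the lid, and the lid hasn't moved. I'll carry it to the mat.

Request:
drive_tool(deltas=[[[1,0.35,-1],[0,0,0]],[[2,0.35,-1],[0,0,0]],[[3.5,0.35,-1],[0,0,0]],[[4,0.35,-1],[0,0,0]],[[4,0.35,0],[0,0,0]],[[4,0.35,0],[0,0,0]],[[4,0.35,0],[0,0,0]],[[4,0.35,0],[0,0,0]],[[4,0.35,0],[0,0,0]],[[3.5,0.35,0],[0,0,0]],[[2.5,0.35,0],[0,0,0]],[[1.8,0.35,0],[0,0,0]]])

```text
clock: 7.85
position: [438.0, -214.7, 227.5]
ee_rot: [-0.589, 0.808, -0.0, 0.0]
contact_force: [-0.7, -0.6, -2.2]
gripper_width: 18.0
grasp_force: 58.7
```

Request:
drive_tool(deltas=[[[0.6,0,0],[0,0,0]],[[0.4,0,1],[0,0,0]],[[0,0,2],[0,0,0]],[[0,0,2],[0,0,0]],[[0,0,2],[0,0,0]],[[0,0,2],[0,0,0]],[[0,0,2],[0,0,0]],[[0,0,2],[0,0,0]],[[0,0,2],[0,0,0]],[[0,0,2],[0,0,0]],[[0,0,0],[0,0,0]],[[0,0,0],[0,0,0]]])

```text
clock: 9.05
position: [437.5, -221.9, 56.4]
ee_rot: [-0.591, 0.807, 0.0, -0.0]
contact_force: [0.6, 0.2, -3.0]
gripper_width: 17.9
grasp_force: 58.8
```

```bash
python3 g.py 514 -247 17 -18; python3 - <<'E'
from bench import get_image
import cv2,numpy as np
a=get_image("top")["img"][200:400,280:520,::-1];b=get_image("side")["img"][130:330,300:540,::-1]
cv2.imwrite("pics/w3.png",cv2.resize(np.hstack([a,b]),None,fx=1.6,fy=1.6))
E
```

```text
9.05 [ 437.5 -221.9   56.4] [-0.14  0.37 -0.54  0.   -0.66 -0.17] (array([ 0.08, -8.05,  3.93]), array([ 0. , -0. ,  0.4]))
```

View pics/w3.png

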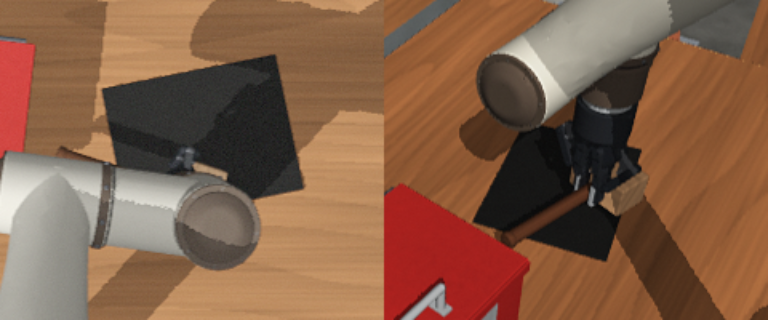

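The view shows the mallet held level at 40 mm above the mat, but too near its front edge because I got the tool-y sign wrong. I'll shift it over and lower it.

Request:
drive_tool(deltas=[[[0,-1,0],[0,0,0]],[[0,-1.5,0],[0,0,0]],[[0,-2,0],[0,0,0]],[[0,-2,0],[0,0,0]],[[0,-1.5,0],[0,0,0]],[[0,0,0.8],[0,0,0]],[[0,0,0.8],[0,0,0]],[[0,0,0.8],[0,0,0]],[[0,0,0.6],[0,0,0]],[[0,0,0.3],[0,0,0]],[[0,0,0.2],[0,0,0]],[[0,0,0],[0,0,0]]])

```text
clock: 10.35
position: [513.4, -246.3, 21.2]
ee_rot: [-0.59, 0.807, 0.0, -0.0]
contact_force: [-0.4, 0.1, -2.2]
gripper_width: 18.1
grasp_force: 59.0
```

```bash
python3 g.py 514 -247 17 -18
```

```text
10.35 [ 513.4 -246.3   21.2] [-0.16  0.53 -0.37  0.   -0.67 -0.15] (array([ 0.05, -0.08,  0.42]), array([ 0. , -0. ,  0.3]))
```

Request:
drive_tool(deltas=[[[0,0,0.15],[0,0,0]],[[0,0,0.1],[0,0,0]],[[0,0,0.1],[0,0,0]],[[0,0,0],[0,0,0]],[[0,0,0],[0,0,0]]])

```text
clock: 10.85
position: [513.5, -246.3, 17.8]
ee_rot: [-0.59, 0.807, -0.0, 0.0]
contact_force: [-0.9, 0.1, -3.0]
gripper_width: 17.9
grasp_force: 59.0
```

Request:
drive_tool(deltas=[[[0,0,0.1],[0,0,0]],[[0,0,0.05],[0,0,0]],[[0,0,0],[0,0,0]],[[0,0,0],[0,0,0]]])

```text
clock: 11.25
position: [513.7, -246.4, 16.7]
ee_rot: [-0.59, 0.807, -0.0, 0.0]
contact_force: [-0.6, -0.2, 1.0]
gripper_width: 18.1
grasp_force: 59.4
```

The force has changed sign, so the mallet is touching the mat. I'll release it and check before backing off.

Request:
drive_tool(deltas=[[[0,0,0],[0,0,0]],[[0,0,0],[0,0,0]],[[0,0,0],[0,0,0]],[[0,0,0],[0,0,0]]], claw=4)

```text
clock: 11.65
position: [513.6, -246.4, 16.4]
ee_rot: [-0.59, 0.807, -0.0, 0.0]
contact_force: [1.2, 0.0, -0.2]
gripper_width: 40.2
grasp_force: 0.0
```

Request:
drive_tool(deltas=[[[0,0,0],[0,0,0]],[[0,0,0],[0,0,0]],[[0,0,0],[0,0,0]],[[0,0,0],[0,0,0]],[[0,0,0],[0,0,0]],[[0,0,-1],[0,0,0]],[[0,0,-2],[0,0,0]],[[0,0,-3],[0,0,0]],[[0,0,-4],[0,0,0]],[[0,0,-4],[0,0,0]],[[0,0,-4],[0,0,0]],[[0,0,-4],[0,0,0]]], claw=6)

```text
clock: 12.85
position: [513.1, -246.3, 239.0]
ee_rot: [-0.59, 0.807, -0.0, 0.0]
contact_force: [1.3, -0.2, 0.5]
gripper_width: 60.0
grasp_force: 0.0
```

```bash
python3 g.py 479.5 136.3 250 -6.2
```

```text
12.85 [ 513.1 -246.3  239. ] [-0.16  0.28 -0.12  0.   -1.16 -0.15] (array([-35.44,  14.8 ,  -1.11]), array([ -0.1,  -0. , -11.5]))
```

Request:
drive_tool(deltas=[[[-3.54,1.48,0],[0,0,0]],[[-3.54,1.48,0],[0,0,0]],[[-3.54,1.48,0],[0,0,0]],[[-3.54,1.48,0],[0,0,0]],[[-3.54,1.48,0],[0,0,0]],[[-3.54,1.48,0],[0,0,0]],[[-3.54,1.48,0],[0,0,0]],[[-3.54,1.48,0],[0,0,0]],[[-3.54,1.48,0],[0,0,0]],[[-3.54,1.48,0],[0,0,-5.7]],[[0,0,0],[0,0,-5.8]],[[0,0,0],[0,0,0]]])

```text
clock: 14.05
position: [479.5, 136.8, 237.0]
ee_rot: [-0.669, 0.743, -0.0, 0.0]
contact_force: [0.5, 0.1, -0.5]
gripper_width: 60.2
grasp_force: 0.0
```

```bash
python3 g.py 479.5 136.3 143 -6.2; python3 - <<'E'
from bench import get_image
import cv2,numpy as np
a=cv2.resize(get_image("wrist")["img"][:,:,::-1],(400,300));b=cv2.resize(get_image("top")["img"][170:370,240:507,::-1],(400,300))
cv2.imwrite("pics/w4.png",np.hstack([a,b]))
E
```

```text
14.05 [479.5 136.8 237. ] [ 0.6   0.16 -0.29  0.   -1.12 -0.71] (array([0.06, 0.  , 9.4 ]), array([-0. ,  0. ,  0.2]))
```

View pics/w4.png

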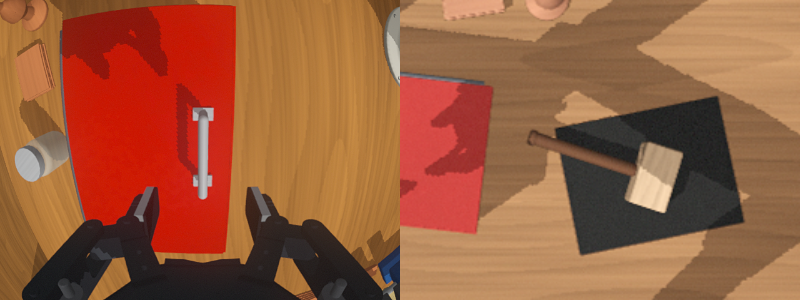

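The mallet lies near the middle of the mat (right half, head ≈(655,178)). In the wrist view (left half) the pull at column ≈203 is centred between the fingers (≈155 and 250). I'll descend and grip the bar.

Request:
drive_tool(deltas=[[[0,0,2],[0,0,0]],[[0,0,2],[0,0,0]],[[0,0,2],[0,0,0]],[[0,0,2],[0,0,0]],[[0,0,1],[0,0,0]],[[0,0,0.4],[0,0,0]],[[0,0,0],[0,0,0]],[[0,0,0],[0,0,0]]])

```text
clock: 14.95
position: [480.5, 136.0, 143.2]
ee_rot: [-0.668, 0.744, -0.0, 0.001]
contact_force: [-0.7, -0.0, 0.3]
gripper_width: 60.4
grasp_force: 0.0
```

Request:
drive_tool(deltas=[[[0,0,0],[0,0,0]],[[0,0,0],[0,0,0]],[[0,0,0],[0,0,0]],[[0,0,0],[0,0,0]],[[0,0,0],[0,0,0]],[[0,0,0],[0,0,0]],[[0,0,0],[0,0,0]],[[0,0,0],[0,0,0]],[[0,0,0],[0,0,0]]], claw=0)

```text
clock: 15.85
position: [479.1, 136.0, 142.7]
ee_rot: [-0.668, 0.744, 0.0, -0.0]
contact_force: [-4.9, 2.0, 6.0]
gripper_width: 8.4
grasp_force: 58.6
```

```bash
cat > lid.py <<'E'
# lid pose from TCP (grasp point on the bar) & path rows, tool turning with the lid by ratio k
import sys
from h import *
from bench import arm
h=np.array([648.4,117.6,120]);yaw=np.radians(-6.25);ex=np.array([np.cos(yaw),np.sin(yaw),0])
s=arm.read_state();Rc=R.from_quat(s["ee_rot"]);g=s["position"]-19*Rc.as_matrix()[:,2]
d=g-h;a=np.arctan2(d[2],-d@ex)-np.arctan2(42,170);r=np.hypot(d@ex,d[2])
tilt=np.degrees(np.arcsin(Rc.as_matrix()[:,2]@ex))
print(s["clock"],"lid deg",np.degrees(a).round(2),"r",r.round(1),"(175.1) tilt",tilt.round(2),s["joints"].round(2),s["contact_force"].round(1))
if len(sys.argv)>1:
    step,k,n=map(float,sys.argv[1:]);n=int(n);a0=a+np.arctan2(42,170)
    P=lambda a0,t:h+(d-d@ex*ex-[0,0,d[2]])+175.1*(-np.cos(a0)*ex+[0,0,np.sin(a0)])+19*(np.sin(t)*ex-[0,0,np.cos(t)])
    t=np.radians(tilt);p=s["position"];Rr=Rc;w=-np.cross([0,0,1],ex)
    for i in range(n):
        a0+=np.radians(step);t+=np.radians(step*k);q=P(a0,t)
        print((Rr.inv().apply(q-p)/10).round(2),(Rr.inv().apply(w)*step*k).round(2));Rr=R.from_rotvec(w*np.radians(step*k))*Rr;p=q
E
python3 lid.py 5 0.7 12
```

```text
15.85 lid deg -0.11 r 175.3 (175.1) tilt -0.07 [ 0.6   0.26 -0.42 -0.   -0.89 -0.71] [-4.9  2.   6. ]
[ 0.   -0.56 -1.47] [3.5 0.  0. ]
[ 0.   -0.75 -1.39] [3.5 0.  0. ]
[ 0.   -0.95 -1.28] [3.5 0.  0. ]
[ 0.   -1.13 -1.14] [3.5 0.  0. ]
[ 0.   -1.29 -0.98] [3.5 0.  0. ]
[ 0.   -1.42 -0.8 ] [3.5 0.  0. ]
[ 0.   -1.52 -0.6 ] [3.5 0.  0. ]
[ 0.   -1.6  -0.38] [3.5 0.  0. ]
[ 0.   -1.64 -0.16] [3.5 0.  0. ]
[ 0.   -1.64  0.07] [3.5 0.  0. ]
[ 0.   -1.61  0.29] [3.5 0.  0. ]
[ 0.   -1.55  0.51] [3.5 0.  0. ]
```

The bar is gripped (opening 8.4 mm). I'll raise it in 2.5° steps along the arc, tilting the tool with it.

Request:
drive_tool(deltas=[[[0,-0.26,-0.74],[1.75,0,0]],[[0,-0.3,-0.73],[1.75,0,0]],[[0,-0.35,-0.71],[1.75,0,0]],[[0,-0.4,-0.68],[1.75,0,0]],[[0,-0.45,-0.65],[1.75,0,0]],[[0,-0.5,-0.63],[1.75,0,0]],[[0,-0.55,-0.58],[1.75,0,0]],[[0,-0.58,-0.56],[1.75,0,0]],[[0,-0.63,-0.51],[1.75,0,0]],[[0,-0.66,-0.47],[1.75,0,0]],[[0,0,0],[0,0,0]],[[0,0,0],[0,0,0]]])

```text
clock: 17.05
position: [515.2, 131.9, 211.4]
ee_rot: [-0.66, 0.736, -0.112, 0.1]
contact_force: [-18.2, 7.6, 9.3]
gripper_width: 7.8
grasp_force: 60.2
```

```bash
python3 lid.py 2.5 0.7 12
```

```text
17.05 lid deg 24.24 r 177.4 (175.1) tilt 17.31 [ 0.66  0.11 -0.57  0.33 -0.69 -1.  ] [-18.2   7.6   9.3]
[ 0.   -0.83 -0.23] [ 1.75  0.   -0.  ]
[ 0.   -0.73 -0.37] [ 1.75  0.   -0.  ]
[ 0.   -0.75 -0.32] [ 1.75  0.   -0.  ]
[ 0.   -0.77 -0.27] [ 1.75  0.   -0.  ]
[ 0.   -0.79 -0.22] [ 1.75  0.   -0.  ]
[ 0.   -0.81 -0.16] [ 1.75  0.   -0.  ]
[ 0.   -0.81 -0.1 ] [ 1.75  0.   -0.  ]
[ 0.   -0.82 -0.05] [ 1.75  0.   -0.  ]
[ 0.   -0.82  0.01] [ 1.75  0.   -0.  ]
[ 0.   -0.82  0.06] [ 1.75  0.   -0.  ]
[ 0.   -0.81  0.12] [ 1.75  0.   -0.  ]
[ 0.   -0.8   0.18] [ 1.75  0.   -0.  ]
```

The tool presses toward the hinge with about 20 N, so the true arc is slightly larger than my estimate. I'll use a radius 3 mm larger from here.

```bash
sed -i 's/+175.1\*/+178.5*/' lid.py; python3 lid.py 2.5 0.7 13
```

```text
17.05 lid deg 24.24 r 177.4 (175.1) tilt 17.31 [ 0.66  0.11 -0.57  0.33 -0.69 -1.  ] [-18.2   7.6   9.3]
[ 0.   -0.65 -0.52] [ 1.75  0.   -0.  ]
[ 0.   -0.74 -0.38] [ 1.75  0.   -0.  ]
[ 0.   -0.76 -0.33] [ 1.75  0.   -0.  ]
[ 0.   -0.79 -0.27] [ 1.75  0.   -0.  ]
[ 0.   -0.81 -0.22] [ 1.75  0.   -0.  ]
[ 0.   -0.82 -0.16] [ 1.75  0.   -0.  ]
[ 0.   -0.83 -0.11] [ 1.75  0.   -0.  ]
[ 0.   -0.84 -0.05] [ 1.75  0.   -0.  ]
[ 0.   -0.84  0.01] [ 1.75  0.   -0.  ]
[ 0.   -0.83  0.07] [ 1.75  0.   -0.  ]
[ 0.   -0.83  0.12] [ 1.75  0.   -0.  ]
[ 0.   -0.82  0.18] [ 1.75  0.   -0.  ]
[ 0.   -0.8   0.24] [ 1.75  0.   -0.  ]
```

Request:
drive_tool(deltas=[[[0,-0.5,-0.6],[1.75,0,0]],[[0,-0.6,-0.46],[1.75,0,0]],[[0,-0.76,-0.33],[1.75,0,0]],[[0,-0.79,-0.27],[1.75,0,0]],[[0,-0.81,-0.22],[1.75,0,0]],[[0,-0.82,-0.16],[1.75,0,0]],[[0,-0.83,-0.11],[1.75,0,0]],[[0,0,0],[0,0,0]],[[0,0,0],[0,0,0]]])

```text
clock: 17.95
position: [556.5, 127.4, 251.6]
ee_rot: [-0.646, 0.719, -0.191, 0.171]
contact_force: [-4.0, 0.9, 0.4]
gripper_width: 7.4
grasp_force: 62.1
```

```bash
python3 lid.py 2.5 0.7 8
```

```text
17.95 lid deg 41.6 r 179.7 (175.1) tilt 29.7 [ 0.62  0.07 -0.69  0.72 -0.52 -1.3 ] [-4.   0.9  0.4]
[ 0.   -0.85  0.07] [ 1.75  0.   -0.  ]
[ 0.   -0.84  0.01] [ 1.75  0.   -0.  ]
[ 0.   -0.83  0.07] [ 1.75  0.   -0.  ]
[ 0.   -0.83  0.12] [ 1.75  0.   -0.  ]
[ 0.   -0.82  0.18] [ 1.75  0.   -0.  ]
[ 0.   -0.8   0.24] [ 1.75  0.   -0.  ]
[ 0.   -0.78  0.29] [ 1.75  0.   -0.  ]
[ 0.   -0.76  0.34] [ 1.75  0.   -0.  ]
```

The force is low now. J5 is approaching its limit, so I'll tilt less for the rest.

```bash
sed -i 's/+178.5\*/+180.2*/' lid.py; python3 lid.py 2.5 0.3 7
```

```text
17.95 lid deg 41.6 r 179.7 (175.1) tilt 29.7 [ 0.62  0.07 -0.69  0.72 -0.52 -1.3 ] [-4.   0.9  0.4]
[ 0.   -0.81 -0.1 ] [ 0.75  0.   -0.  ]
[ 0.   -0.81 -0.  ] [ 0.75  0.   -0.  ]
[ 0.   -0.81  0.04] [ 0.75  0.   -0.  ]
[ 0.   -0.81  0.08] [ 0.75  0.   -0.  ]
[ 0.   -0.8   0.13] [ 0.75  0.   -0.  ]
[ 0.   -0.79  0.17] [ 0.75  0.   -0.  ]
[ 0.   -0.78  0.22] [ 0.75  0.   -0.  ]
```

Request:
drive_tool(deltas=[[[0,-0.81,-0.06],[0.75,0,0]],[[0,-0.81,0],[0.75,0,0]],[[0,-0.81,0.04],[0.75,0,0]],[[0,-0.81,0.08],[0.75,0,0]],[[0,-0.8,0.13],[0.75,0,0]],[[0,-0.79,0.17],[0.75,0,0]],[[0,-0.39,0.1],[0.4,0,0]],[[0,0,0],[0,0,0]],[[0,0,0],[0,0,0]],[[0,0,0],[0,0,0]]])

```text
clock: 18.95
position: [602.6, 122.1, 275.2]
ee_rot: [-0.637, 0.711, -0.221, 0.198]
contact_force: [-11.7, 1.8, 6.2]
gripper_width: 7.3
grasp_force: 76.3
```

```bash
python3 lid.py 1 0.3 3;  python3 - <<'E'
from bench import get_image
import cv2,numpy as np
a=cv2.resize(get_image("side")["img"][150:450,140:420,::-1],(560,600));b=cv2.resize(get_image("top")["img"][180:340,120:320,::-1],(240,600))
cv2.imwrite("pics/w5.png",np.hstack([a,b]))
E
```

```text
18.95 lid deg 57.73 r 180.0 (175.1) tilt 34.58 [ 0.54  0.1  -0.67  0.88 -0.46 -1.38] [-11.7   1.8   6.2]
[ 0.   -0.32  0.07] [ 0.3  0.  -0. ]
[ 0.   -0.31  0.1 ] [ 0.3  0.  -0. ]
[ 0.   -0.31  0.1 ] [ 0.3  0.  -0. ]
```

View pics/w5.png

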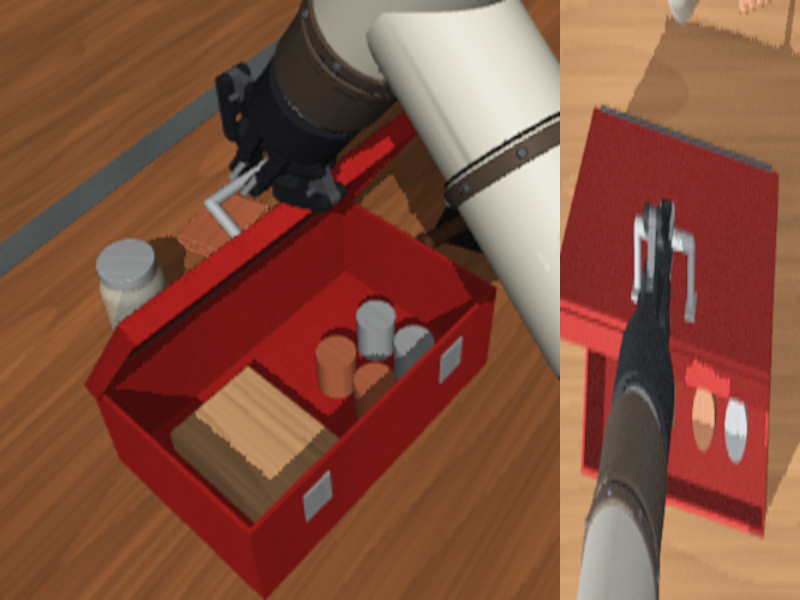

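The lid stands at about 58° and the bar is in the fingers. However, I tilted the tool the wrong way, so the gripper lies almost parallel to the lid with its knuckles near the lid's edge. I'll turn it back about the bar for clearance while keeping the lid where it is.

Request:
drive_tool(deltas=[[[0,0.08,0],[-3,0,0]],[[0,0.08,0],[-3,0,0]],[[0,0.08,0],[-3,0,0]],[[0,0.08,0],[-3,0,0]],[[0,0.08,0],[-3,0,0]],[[0,0,0],[0,0,0]],[[0,0,0],[0,0,0]]])

```text
clock: 19.75
position: [601.0, 122.4, 274.7]
ee_rot: [-0.658, 0.733, -0.128, 0.114]
contact_force: [-1.8, -2.7, 3.4]
gripper_width: 6.9
grasp_force: 75.0
```

```bash
sed -i 's/19\*Rc/float(__import__("os").environ.get("B","19"))*Rc/' lid.py; B=14.5 python3 lid.py; python3 lid.py
```

```text
19.75 lid deg 58.78 r 176.3 (175.1) tilt 19.75 [ 0.56  0.18 -0.31  0.29 -0.82 -0.84] [-1.8 -2.7  3.4]
19.75 lid deg 58.72 r 180.8 (175.1) tilt 19.75 [ 0.56  0.18 -0.31  0.29 -0.82 -0.84] [-1.8 -2.7  3.4]
```

Request:
drive_tool(deltas=[[[0,0.06,0],[-3,0,0]],[[0,0.06,0],[-3,0,0]],[[0,0.06,0],[-3,0,0]],[[0,0.06,0],[-3,0,0]],[[0,0.06,0],[-3,0,0]],[[0,0,0],[0,0,0]],[[0,0,0],[0,0,0]]])

```text
clock: 20.45
position: [598.0, 122.7, 275.4]
ee_rot: [-0.667, 0.743, -0.032, 0.028]
contact_force: [-4.2, -2.2, 7.9]
gripper_width: 7.2
grasp_force: 73.1
```

```bash
B=14.5 python3 lid.py; python3 - <<'E'
from bench import get_image
import cv2,numpy as np
from h import *
a=get_image("side")["img"][150:390,160:420,::-1];cv2.imwrite("pics/w6.png",cv2.resize(a,None,fx=2.5,fy=2.5,interpolation=cv2.INTER_CUBIC))
# predicted crop pixels of lid front corners / pull ends for several angles
yaw=np.radians(-6.25);ex=np.array([np.cos(yaw),np.sin(yaw),0]);ey=np.array([-ex[1],ex[0],0]);h=np.array([648.4,117.6,120])
f=lambda p:((proj(p,S)-[160,150])*2.5).round()
for a in (55,60,65):
    t=np.radians(a);l=-np.cos(t)*ex+[0,0,np.sin(t)];n=np.sin(t)*ex+[0,0,np.cos(t)]
    print(a,"underside front L,R",f(h+204*l+161*ey),f(h+204*l-161*ey),"top",f(h+204*l+161*ey+6*n),"bar",f(h+170*l+42*n+40*ey),f(h+170*l+42*n-40*ey),"leg foot L",f(h+170*l+6*n+40*ey))
E
```

```text
20.45 lid deg 59.15 r 177.6 (175.1) tilt 4.85 [ 0.49  0.29 -0.04  0.05 -1.17 -0.62] [-4.2 -2.2  7.9]
55 underside front L,R [123. 422.] [495. 137.] top [116. 413.] bar [226. 261.] [317. 196.] leg foot L [262. 306.]
60 underside front L,R [102. 397.] [478. 117.] top [ 95. 388.] bar [209. 244.] [300. 181.] leg foot L [247. 288.]
65 underside front L,R [ 81. 372.] [460.  99.] top [ 74. 364.] bar [193. 230.] [284. 168.] leg foot L [231. 271.]
```

View pics/w6.png

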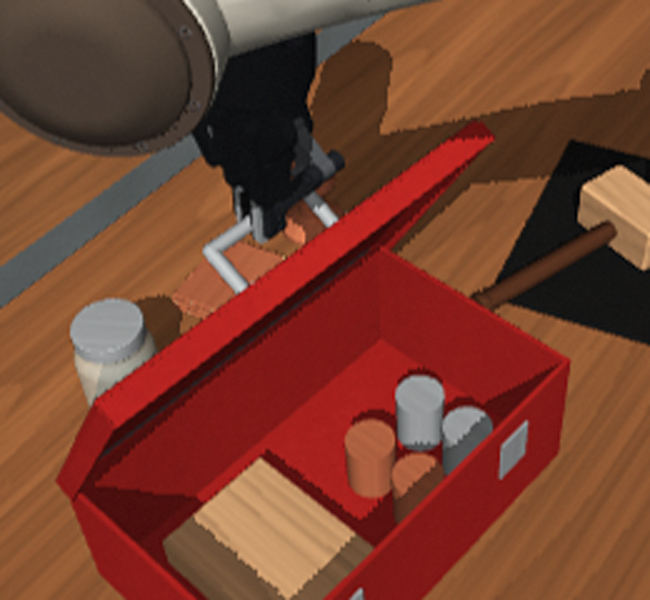

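The side view shows the lid up with the bar in the fingers and the gripper body clear. The pull's end at (207,248) and its foot at (243,290) match a 60° lid, for which I predicted (209,244) and (247,288). The mallet is on the mat. I'll let it settle and then hand in.

Request:
drive_tool(deltas=[[[0,0,0],[0,0,0]],[[0,0,0],[0,0,0]],[[0,0,0],[0,0,0]],[[0,0,0],[0,0,0]],[[0,0,0],[0,0,0]],[[0,0,0],[0,0,0]],[[0,0,0],[0,0,0]],[[0,0,0],[0,0,0]]])

```text
clock: 21.3
position: [597.4, 122.7, 275.2]
ee_rot: [-0.668, 0.743, -0.032, 0.028]
contact_force: [-3.0, -2.0, 7.8]
gripper_width: 7.1
grasp_force: 73.0
```

```bash
B=14.5 python3 lid.py; python3 -c "
from bench import arm
print(arm.job_done())"
```

```text
21.3 lid deg 58.94 r 177.6 (175.1) tilt 4.83 [ 0.49  0.29 -0.04  0.05 -1.17 -0.62] [-3.  -2.   7.8]
the job is handed in; nothing more can be done
None
```

I handed the job in at 21.3 s with the mallet lying near the middle of the mat and the lid still gripped at about 59–60° by arm pose and side camera; the hand-in returned no verdict.

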